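# Line up the coffee-point canisters by height

## Task

Tidy the coffee point: line the four lidded steel canisters up on the wooden board in order of height, one standing centred on each cork disc, with the tallest at the end nearest the milk frother and the shortest at the end away from it. Keep the canisters upright, and leave the white espresso cup that stands among them where it is.

Things in the scene. Friction and masses are not known exactly. Their poses are not given: they have to be found in the camera images.
- canister_s_mid (a point): The shortest of four lidded round canisters of one set: upright plain steel cylinder 46 mm across and 60 mm tall over all, with a wooden lid of the same diameter, pressed tight and not coming off (its top 12 mm). Loose, stands on the counter (z = 0), smooth side all the way up, weighs under 0.5 kg. The point is the canister's centre, half-way up (30 mm above its underside); z runs up its axis.
- canister_m_mid (a point): The second shortest of four lidded round canisters of one set: upright plain steel cylinder 52 mm across and 86 mm tall over all, with a wooden lid of the same diameter, pressed tight and not coming off (its top 12 mm). Loose, stands on the counter (z = 0), smooth side all the way up, weighs under 0.5 kg. The point is the canister's centre, half-way up (43 mm above its underside); z runs up its axis.
- canister_l_mid (a point): The second tallest of four lidded round canisters of one set: upright plain steel cylinder 58 mm across and 113 mm tall over all, with a wooden lid of the same diameter, pressed tight and not coming off (its top 12 mm). Loose, stands on the counter (z = 0), smooth side all the way up, weighs under 0.5 kg. The point is the canister's centre, half-way up (56.5 mm above its underside); z runs up its axis.
- canister_xl_mid (a point): The tallest of four lidded round canisters of one set: upright plain steel cylinder 64 mm across and 142 mm tall over all, with a wooden lid of the same diameter, pressed tight and not coming off (its top 12 mm). Loose, stands on the counter (z = 0), smooth side all the way up, weighs under 0.5 kg. The point is the canister's centre, half-way up (71 mm above its underside); z runs up its axis.
- disc1: The leftmost (most +y) of four equal round cork discs, 68 mm across, let in flush along the middle of a pale wooden board (92 x 400 mm, 15 mm thick, fixed on the counter). Origin at the disc's centre on the board's upper face, 15 mm above the counter; the discs are 95 mm apart along the board's y axis and share its axes (z up); the board is at most 0.25 rad askew.
- disc2: The second from the left of four equal round cork discs, 68 mm across, let in flush along the middle of a pale wooden board (92 x 400 mm, 15 mm thick, fixed on the counter). Origin at the disc's centre on the board's upper face, 15 mm above the counter; the discs are 95 mm apart along the board's y axis and share its axes (z up); the board is at most 0.25 rad askew.
- disc3: The third from the left of four equal round cork discs, 68 mm across, let in flush along the middle of a pale wooden board (92 x 400 mm, 15 mm thick, fixed on the counter). Origin at the disc's centre on the board's upper face, 15 mm above the counter; the discs are 95 mm apart along the board's y axis and share its axes (z up); the board is at most 0.25 rad askew.
- disc4: The rightmost (most -y) of four equal round cork discs, 68 mm across, let in flush along the middle of a pale wooden board (92 x 400 mm, 15 mm thick, fixed on the counter). Origin at the disc's centre on the board's upper face, 15 mm above the counter; the discs are 95 mm apart along the board's y axis and share its axes (z up); the board is at most 0.25 rad askew.
- frother: The electric milk frother: a matt black lidded jug on a round base, 96 mm across and 160 mm high, with a handle reaching 80 mm from its axis on the far (+x) side; fixed. It stands off one end of the board, on the left (+y) or the right (-y), with a lidded white sugar bowl (92 mm across and high) off the other end. Origin at the centre of its underside.
- cup: A small empty white espresso cup with a handle, no lid, 60 mm across at the rim, 56 mm high, handle reaching 47 mm from its axis towards the robot (-x); loose, stands upright on the counter among the canisters. Origin at the centre of its underside.

How it is judged:
At the end, for the whole second after the job is handed in: Each canister stands upright (within 0.1 rad) and at rest on the board, its axis within 12 mm of the centre of its own disc; the heights step down from the disc nearest the milk frother to the disc farthest from it (((world y of frother above 0 m and horizontal distance between canister_xl_mid and disc1 below 0.012 m and horizontal distance between canister_l_mid and disc2 below 0.012 m and horizontal distance between canister_m_mid and disc3 below 0.012 m and horizontal distance between canister_s_mid and disc4 below 0.012 m) or (world y of frother below 0 m and horizontal distance between canister_s_mid and disc1 below 0.012 m and horizontal distance between canister_m_mid and disc2 below 0.012 m and horizontal distance between canister_l_mid and disc3 below 0.012 m and horizontal distance between canister_xl_mid and disc4 below 0.012 m)) and angle between each of canister_s_mid, canister_m_mid, canister_l_mid, canister_xl_mid's own z axis and vertical below 0.1 rad and height (world z) of canister_s_mid below 0.051 m and linear speed of each of canister_s, canister_m, canister_l, canister_xl below 0.02 m/s and height (world z) of canister_m_mid below 0.064 m and height (world z) of canister_l_mid below 0.0775 m and height (world z) of canister_xl_mid below 0.092 m); the robot touches nothing.
It fails at once if a canister is tipped over (angle between any of canister_s_mid, canister_m_mid, canister_l_mid, canister_xl_mid's own z axis and vertical above 0.7 rad).
It fails at once if the espresso cup is shifted by more than 30 mm or knocked over (distance of cup from where it was at the start of the episode above 0.03 m or angle between cup's own z axis and vertical above 0.5 rad).
It also fails if it takes over 115 s, if anything falls off the work surface, if the arm or the gripper's body presses on something with over 40 N, if the wrist force passes 120 N, or if a joint passes its speed limit or range.

## Robot

A 6-joint arm with a two-finger parallel gripper is mounted at the origin on the work surface. World frame = base frame: x ahead of the robot, y to its left, z up, the work surface at z = 0. Lengths are in m, angles in rad, forces in N, time in s.
With the tool pointing down it reaches from about 0.3 to 0.75 m from the base axis. Payload 8.5 kg.
Tool frame: the origin (TCP) lies on the centre line of the jaws, within the pads' length; the fingertips stand 11 mm ahead of it and the grasp point (between the pads) lies 8 mm behind it; z points along the fingers, y is the direction in which the jaws open and shut (so a half turn about z gives the same grasp; the last joint's range is limited). The gripper opens to 85 mm and grips with 20 to 120 N. Pads are 22 mm wide; open, the fingers measure 114 mm over their backs; the gripper's body (76 mm by 85 mm) begins 54 mm behind the grasp point. The pads swing forward as they close: fully open they stand 13 mm farther back than shut.
Start: joints at [-1.346, 0.381, 1.297, -0, 1.464, -0.215], TCP at [0.234, -0.498, 0.242] pointing down, gripper open.
Joint ranges: [-3.11, 3.11], [-0.89, 2.33], [0.22, 2.48], [-1.42, 4.56], [0.17, 2.85], [-2.88, 2.88]. Speed limits (rad/s): [2.39, 2.39, 3.14, 3.14, 3.14, 3.14].

## Interface

Orientations are given as a unit quaternion [w, x, y, z].
In Python, from rig import env, eyes gives the robot as it stands.
- The arm moves only by the tool step_arm, never from a script. Its arguments are lists of equal length, an entry for each row: "translation": the shift along the tool's x, y, z in m, a list of three; "twist": the turn about the tool's z in degrees; "fingers": the gripper command: -1 is shut, 1 is fully open, values between are in proportion. In form: {"translation": [[tx, ty, tz], ...], "twist": [twist, ...], "fingers": [fingers, ...]}. A call has 1 to 10 rows; each row is the pose to reach, as a shift and turn from the pose commanded when the call began, along the tool's axes at that moment; what a row does not reach only later rows make up. A row lasts 1/10 s, in which the tool goes at most 50 mm and 8.59 degrees, less where a joint would pass 70% of its speed; a pose out of reach is approached as far as the arm can. A call with a gripper value outside its range is refused whole. The fingers move at their own pace and stop on an object; the grip force is fixed at half the most. Time passes only in rows, so rows that repeat a pose let the fingers close. It gives the time, the measured TCP pose, the force and the opening at its end, in the units of the state.
- env.get_state(): the state, without advancing time (a new reading comes with each control period).
- eyes.read_camera(name): name is "side" or "top" or "wrist"; returns a dict with "pixels" (420x560x3 uint8, red, green, blue), "depth" (420x560 float32, m along the optical axis (not along the pixel's ray), 0 where there is no reading), "intrinsics" (3x3 intrinsics, pixels), "dist_coeffs" ([k1, k2, p1, p2, k3] as OpenCV has them; the pictures are not rectified), "eye" and "orientation" of the camera in the world; the wrist camera has in their place "hand_eye" (4x4, takes a point from camera to tool coordinates, whose origin is the TCP and whose axes are the flange's). Camera axes: x right, y up, looking along -z (the intrinsics and any distortion apply to the point x, -y, -z); pixel columns grow to the right and rows downward; lengths in m; the calibration is good to about 2 mm. A picture is of the moment at which its call begins: read the wrist's pose just before it.
- env.finish_job(): hands the job in, once; it reports no verdict.
The state is a dict: "t": time; "joint_positions": joint angles; "joint_vel": joint speeds; "effort": joint torques, N m; "position": TCP position; "tool_rot": TCP orientation; "wrist_force": force on the tool from outside, world axes, zero at the start; "moment": the same for the moment, N m; "finger_gap": opening from 0.0 (shut) to 1.0 (fully open).
Only numpy, scipy, OpenCV 4.12 (cv2) and the standard library are available. Lean on these libraries where they do the work, as an engineer would, in place of code of your own. Each camera call takes 0.05 s, during which the arm holds its last target.

## Working session

There is one attempt and no reset: what is moved stays moved. The work goes in short steps, Python scripts to look and compute and a tool call to move; the robot and the scene stay as the last step left them, time stands still between calls to the robot, and variables do not carry over. Pictures are saved under pics/ and viewed, and the job is handed in when it is done.

Besides the shell and the picture viewer there is one more tool, called after "Request:" as name([rows], argument=value, ...), one row to a line, values as JSON. step_arm: Moves the arm, as the interface text tells. Its arguments: {"type":"object","properties":{"translation":{"type":"array","items":{"type":"array","items":{"type":"number"}}},"twist":{"type":"array","items":{"type":"number"}},"fingers":{"type":"array","items":{"type":"number"}}},"required":["translation","twist","fingers"]}

```bash
mkdir -p pics; cat > h.py <<'E'
import numpy as np,cv2
from rig import env,eyes
from scipy.spatial.transform import Rotation as R
def q2R(q): return R.from_quat([q[1],q[2],q[3],q[0]]).as_matrix()
def cam(n):
    s=env.get_state(); c=eyes.read_camera(n)
    if n=='wrist':
        T=np.eye(4);T[:3,:3]=q2R(s['tool_rot']);T[:3,3]=s['position']; M=T@np.array(c['hand_eye'])
    else:
        M=np.eye(4);o=np.array(c['orientation']); M[:3,:3]=q2R(o) if o.shape==(4,) else o; M[:3,3]=c['eye']
    c['M']=M; return c
def rays(c,uv):
    p=cv2.undistortPoints(np.array(uv,float).reshape(-1,1,2),np.array(c['intrinsics']),np.array(c['dist_coeffs'])).reshape(-1,2)
    return np.c_[p[:,0],-p[:,1],-np.ones(len(p))]
def onz(c,uv,z):
    d=rays(c,uv)@c['M'][:3,:3].T; o=c['M'][:3,3]
    return o+d*((z-o[2])/d[:,2])[:,None]
def cloud(c):
    D=c['depth'];h,w=D.shape; u,v=np.meshgrid(np.arange(w),np.arange(h))
    r=rays(c,np.c_[u.ravel(),v.ravel()])*D.ravel()[:,None]
    P=r@c['M'][:3,:3].T+c['M'][:3,3]; P[D.ravel()<=0]=np.nan
    return P.reshape(h,w,3)
def save(c,f): cv2.imwrite('pics/'+f,c['pixels'][:,:,::-1])
E
python3 - <<'E'
from h import *
s=env.get_state();print(s)
for n in('top','side','wrist'):
    c=cam(n);save(c,n+'0.png');print(n,c['M'].round(3).tolist(),np.array(c['intrinsics']).tolist(),c['dist_coeffs'])
    np.savez(n+'0.npz',P=cloud(c),px=c['pixels'],M=c['M'],K=c['intrinsics'],d=c['dist_coeffs'])
E
```

```text
{'t': 0.0, 'joint_positions': array([-1.34630585e+00,  3.81170877e-01,  1.29827829e+00, -2.15469910e-05,
        1.46357823e+00, -2.15303948e-01]), 'joint_vel': array([-0.00152065,  0.00081601,  0.00028383,  0.00144494,  0.00228607,
       -0.00039574]), 'effort': array([-4.30328191e-04, -4.48464489e+01, -2.31276637e+01, -2.16327712e-04,
        4.89417580e-03, -6.36681364e-06]), 'position': array([ 0.23409094, -0.49738334,  0.24171934]), 'tool_rot': array([-7.17313467e-04,  9.75919371e-01,  2.18130389e-01, -1.40057473e-05]), 'wrist_force': array([0.17125881, 0.91307484, 0.53395682]), 'moment': array([ 0.01556218,  0.05769995, -0.00053973]), 'finger_gap': 0.9985676902849502}
top [[0.018, 0.997, -0.073, 0.442], [-0.999, 0.016, -0.029, -0.003], [-0.028, 0.074, 0.997, 1.003], [0.0, 0.0, 0.0, 1.0]] [[390.75564176158457, 0.0, 279.7950898958687], [0.0, 390.75564176158457, 207.59643536100631], [0.0, 0.0, 1.0]] [-0.00148275  0.          0.          0.          0.        ]
side [[-0.821, 0.295, -0.488, -0.038], [-0.57, -0.422, 0.705, 0.83], [0.002, 0.857, 0.515, 0.646], [0.0, 0.0, 0.0, 1.0]] [[472.64272654728603, 0.0, 278.9759530325765], [0.0, 472.64272654728603, 205.31368218310232], [0.0, 0.0, 1.0]] [-0.16800109  0.          0.          0.          0.        ]
wrist [[0.426, 0.866, 0.262, 0.301], [-0.905, 0.408, 0.123, -0.466], [-0.0, -0.29, 0.957, 0.372], [0.0, 0.0, 0.0, 1.0]] [[312.6577346435791, 0.0, 280.95378548530675], [0.0, 312.6577346435791, 212.34334118539977], [0.0, 0.0, 1.0]] [-0.00614965  0.          0.          0.          0.        ]
```

View pics/top0.png

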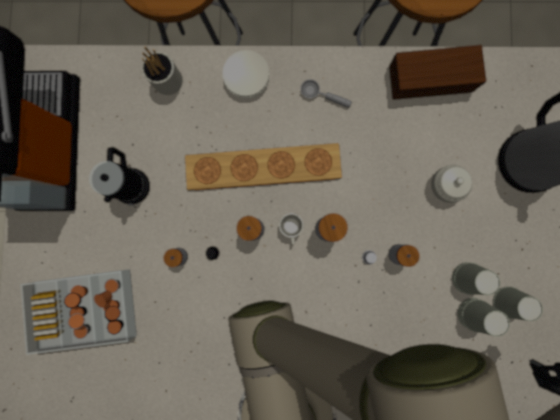

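View pics/side0.png

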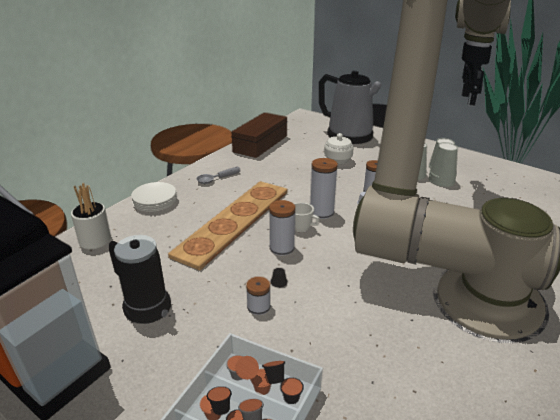

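The top view shows the frother on the left at about (120,180) and the sugar bowl on the right at (452,183). The discs are at (207,170), (244,167), (281,164) and (318,161). The lids are at (173,257), (249,228), (332,227) and (407,256), and the cup is at (290,226). Next I'll measure these.

```bash
python3 - <<'E'
from h import *
c=cam('top');P=cloud(c)
px=c['pixels'];hsv=cv2.cvtColor(px,cv2.COLOR_RGB2HSV)
print([ (u,v,P[v,u].round(3).tolist()) for u,v in[(173,257),(249,228),(332,227),(407,256),(290,226),(207,170),(244,167),(281,164),(318,161),(110,182),(452,183),(212,253),(369,257)]])
for u,v in[(173,257),(249,228),(332,227),(407,256)]:
    z=np.nanmedian(P[v-3:v+4,u-3:u+4,2])
    m=(abs(P[:,:,2]-z)<.006); 
    m=m.astype(np.uint8); n,l,st,ce=cv2.connectedComponentsWithStats(m)
    k=l[v,u]; Q=P[l==k]
    (cx,cy),r=cv2.minEnclosingCircle(Q[:,:2].astype(np.float32))
    # colour-contour estimate
    print(u,v,'z',z.round(4),'mean',Q[:,:2].mean(0).round(4),'circ',np.round((cx,cy,r),4),len(Q))
# board: orange hue, z .015
z=P[:,:,2]
for u,v in[(207,170),(244,167),(281,164),(318,161)]:
    print(hsv[v,u],hsv[v-17,u+2], end=' ')
hm=((z>.008)&(z<.022)&(P[:,:,0]>.4)&(P[:,:,0]<.7)&(abs(P[:,:,1])<.35)).astype(np.uint8)
hm=cv2.morphologyEx(hm,cv2.MORPH_OPEN,np.ones((5,5)))
n,l,st,ce=cv2.connectedComponentsWithStats(hm);k=1+np.argmax(st[1:,4]);print(st[k])
Q=P[l==k][:,:2];rect=cv2.minAreaRect((Q*1000).astype(np.float32));print(rect,Q.mean(0))
cv2.imwrite('pics/board.png',cv2.resize(px[130:280,140:440,::-1],None,fx=2.6,fy=2.6,interpolation=cv2.INTER_CUBIC))
E
```

```text
[(173, 257, [0.387, 0.28, 0.062]), (249, 228, [0.459, 0.092, 0.116]), (332, 227, [0.464, -0.093, 0.143]), (407, 256, [0.402, -0.272, 0.089]), (290, 226, [0.469, -0.001, 0.007]), (207, 170, [0.608, 0.214, 0.016]), (244, 167, [0.618, 0.119, 0.014]), (281, 164, [0.627, 0.025, 0.014]), (318, 161, [0.635, -0.07, 0.018]), (110, 182, [0.556, 0.401, 0.151]), (452, 183, [0.575, -0.383, 0.073]), (212, 253, [0.397, 0.192, 0.032]), (369, 257, [0.395, -0.197, 0.027])]
173 257 z 0.0606 mean [0.3865 0.2827] circ [0.3865 0.2837 0.0232] 283
249 228 z 0.1137 mean [0.4601 0.0945] circ [0.4605 0.0948 0.0289] 495
332 227 z 0.1428 mean [ 0.4643 -0.0948] circ [ 0.4643 -0.0948  0.0319] 658
407 256 z 0.0863 mean [ 0.4031 -0.2743] circ [ 0.4032 -0.2748  0.0261] 402
[ 14 148 129] [ 18  91 131] [ 15 152 129] [ 18  89 141] [ 15 148 131] [ 18  88 139] [ 15 147 132] [ 18  82 134] [ 185  143  157   47 5550]
((620.5066528320312, 73.29977416992188), (94.24034118652344, 400.0841064453125), 5.231685161590576) [0.61980651 0.07156218]
```

View pics/board.png

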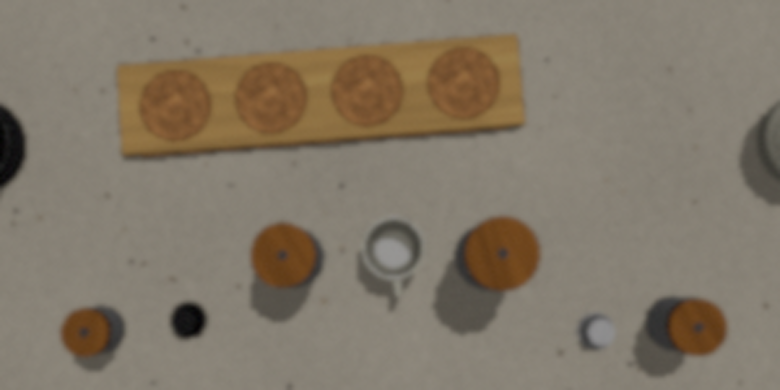

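```bash
python3 - <<'E'
from h import *
c=cam('top')
px=c['pixels'];hsv=cv2.cvtColor(px,cv2.COLOR_RGB2HSV)
m=((hsv[:,:,1]>120)&(hsv[:,:,0]<17)).astype(np.uint8); m[:135]=0;m[195:]=0;m[:,:180]=0;m[:,345:]=0
m=cv2.morphologyEx(m,cv2.MORPH_CLOSE,np.ones((5,5)));m=cv2.morphologyEx(m,cv2.MORPH_OPEN,np.ones((3,3)))
n,l,st,ce=cv2.connectedComponentsWithStats(m)
D=[]
for k in range(1,n):
    if st[k,4]<200: continue
    D.append(onz(c,[ce[k]],.015)[0][:2]);print(ce[k].round(2),st[k],D[-1].round(4))
D=np.array(sorted(D,key=lambda d:-d[1]));cen=D.mean(0);v=(D[0]-D[3]);v/=np.linalg.norm(v)
print('cen',cen,v,[ (cen+v*.095*a).round(4).tolist() for a in(1.5,.5,-.5,-1.5)],np.linalg.norm(np.diff(D,axis=0),axis=1))
# lids via colour
for (u,v2,h) in[(173,257,.060),(249,228,.113),(332,227,.142),(407,256,.086)]:
    w=px[v2-25:v2+25,u-25:u+25];hs=hsv[v2-25:v2+25,u-25:u+25]
    mm=((hs[:,:,1]>130)&(hs[:,:,0]<20)).astype(np.uint8);n,l,st,ce=cv2.connectedComponentsWithStats(cv2.morphologyEx(mm,cv2.MORPH_CLOSE,np.ones((3,3))));k=1+np.argmax(st[1:,4])
    print(st[k],onz(c,[ce[k]+[u-25,v2-25]],h)[0].round(4))
E
```

```text
[317.89 162.06] [305 148  27  33 611] [ 0.6326 -0.0695]
[280.83 164.42] [268 151  27  28 584] [0.6253 0.025 ]
[243.83 167.31] [231 154  27  28 587] [0.6165 0.1198]
[207.1  170.22] [194 157  27  28 589] [0.6077 0.2142]
cen [0.62052887 0.07239207] [-0.08721684  0.99618935] [[0.6081, 0.2143], [0.6164, 0.1197], [0.6247, 0.0251], [0.633, -0.0696]] [0.09487574 0.09514014 0.09479514]
[ 16  17  18  18 251] [0.3859 0.2809 0.06  ]
[ 13  14  24  23 440] [0.4594 0.0931 0.113 ]
[ 12  12  28  27 592] [ 0.4638 -0.0944  0.142 ]
[ 15  15  22  20 355] [ 0.4031 -0.2734  0.086 ]
```

```bash
cat >> h.py <<'E'
def delta(p,t=None):
    s=env.get_state();A=q2R(s['tool_rot']);d=A.T@(np.array(p)-s['position'])
    y=A[:,1];tt=np.degrees(np.arctan2(y[0],-y[1]))
    print('t',s['t'],'pos',s['position'].round(4),'yaw',tt.round(2),'tilt',np.degrees(np.arccos(-A[2,2])).round(2),'gap',round(s['finger_gap'],3),'F',s['wrist_force'].round(1),'delta',d.round(4),'twist',None if t is None else round(tt-t,2))
E
python3 -c "
from h import *
delta([.464,-.0945,.2417],90)"
```

```text
t 0.25 pos [ 0.2341 -0.4975  0.242 ] yaw 25.2 tilt 0.04 gap 0.994 F [0.3 0.  0.1] delta [ 0.3796 -0.2668  0.0006] twist -64.8
```

Request:
step_arm([
  [0.038,-0.027,0],
  [0.076,-0.053,0],
  [0.114,-0.08,0],
  [0.152,-0.107,0],
  [0.19,-0.133,0],
  [0.228,-0.16,0],
  [0.266,-0.187,0],
  [0.304,-0.213,0],
  [0.342,-0.24,0],
  [0.3796,-0.2668,0],
], twist=[-6.5,-13,-19.5,-26,-32.5,-39,-45.5,-52,-58.5,-64.8], fingers=[1,1,1,1,1,1,1,1,1,1])

```text
t: 1.25
position: [0.4647, -0.0928, 0.2424]
tool_rot: [0.0, 0.705, 0.709, 0.0]
wrist_force: [0.2, -0.6, 0.9]
finger_gap: 0.998
```

```bash
python3 - <<'E'
from h import *
c=cam('wrist');save(c,'w1.png')
delta([.464,-.0945,.097],90)
c=cam('top');save(c,'top1.png')
E
```

```text
t 1.3 pos [ 0.4666 -0.0877  0.2424] yaw 90.85 tilt 0.16 gap 1.002 F [-2.3  4.3 -0.7] delta [-0.0071 -0.0029  0.1454] twist 0.85
```

View pics/w1.png

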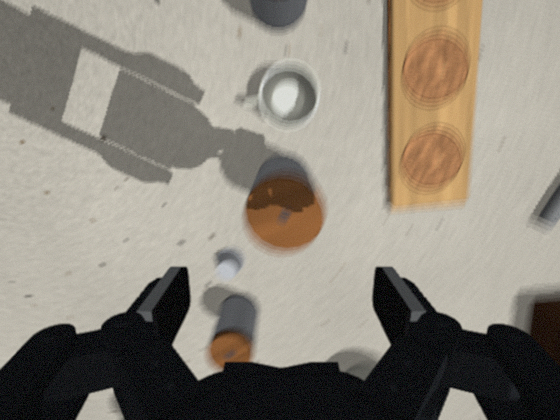

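The wrist view was still moving. The XL lid is at about (285,213), with the discs on the right at (435,65) and (432,157). I'll let the arm settle, then cross-check.

Request:
step_arm([
  [0,0,0],
  [0,0,0],
  [0,0,0],
  [0,0,0],
], twist=[0,0,0,0], fingers=[1,1,1,1])

```text
t: 1.75
position: [0.4637, -0.0956, 0.2423]
tool_rot: [0.0, 0.708, 0.706, -0.0]
wrist_force: [1.2, -0.1, 0.5]
finger_gap: 0.999
```

```bash
cat >> h.py <<'E'
def lids(c,z,smin=60,hmax=20,Smin=120):
    px=c['pixels'];hsv=cv2.cvtColor(px,cv2.COLOR_RGB2HSV)
    m=((hsv[:,:,1]>Smin)&(hsv[:,:,0]<hmax)).astype(np.uint8)
    m=cv2.morphologyEx(m,cv2.MORPH_CLOSE,np.ones((7,7)));m=cv2.morphologyEx(m,cv2.MORPH_OPEN,np.ones((3,3)))
    n,l,st,ce=cv2.connectedComponentsWithStats(m)
    for k in range(1,n):
        if st[k,4]>smin:
            cs,_=cv2.findContours((l==k).astype(np.uint8),0,1); (x,y),r=cv2.minEnclosingCircle(cs[0])
            w=onz(c,cs[0].reshape(-1,2),z)[:,:2]
            A=np.c_[2*w,np.ones(len(w))];sol=np.linalg.lstsq(A,(w**2).sum(1),rcond=None)[0]
            print('px',ce[k].round(1),st[k].tolist(),'centroid@z',onz(c,[ce[k]],z)[0][:2].round(4),'circfit',sol[:2].round(4),np.sqrt(sol[2]+sol[:2]@sol[:2]).round(4))
E
python3 - <<'E'
from h import *
delta([.464,-.0945,.097],90)
c=cam('wrist');save(c,'w2.png')
P=cloud(c)
print('z=.142');lids(c,.142)
print('z=.015');lids(c,.015,hmax=17)
E
```

```text
t 1.75 pos [ 0.4637 -0.0956  0.2423] yaw 89.88 tilt 0.0 gap 0.999 F [ 1.2 -0.1  0.5] delta [0.0011 0.0003 0.1453] twist -0.12
z=.142
px [428.   97.2] [387, 0, 93, 210, 11851] centroid@z [ 0.5659 -0.0087] circfit [ 0.5602 -0.0133] 0.0513
px [465.9 131.2] [462, 126, 8, 12, 75] centroid@z [ 0.5961 -0.0315] circfit [ 0.5963 -0.0316] 0.0032
px [282.5 214.3] [243, 176, 80, 78, 4726] centroid@z [ 0.465  -0.0935] circfit [ 0.465  -0.0947] 0.0306
px [459.8 198.6] [454, 192, 12, 13, 113] centroid@z [ 0.5999 -0.0812] circfit [ 0.5999 -0.0811] 0.0044
px [414.  204.2] [407, 200, 19, 9, 98] centroid@z [ 0.5655 -0.0856] circfit [ 0.5666 -0.0845] 0.0051
px [172.9 305.9] [158, 276, 30, 60, 767] centroid@z [ 0.3721 -0.1746] circfit [ 0.3707 -0.1748] 0.018
px [385.8 301.7] [374, 279, 33, 49, 522] centroid@z [ 0.5521 -0.1709] circfit [ 0.5555 -0.1709] 0.0153
px [545.5 326.2] [527, 299, 33, 68, 1578] centroid@z [ 0.6939 -0.1959] circfit [ 0.6992 -0.2   ] 0.026
px [396.1 331.7] [390, 326, 14, 13, 110] centroid@z [ 0.5641 -0.2009] circfit [ 0.5642 -0.2009] 0.0054
px [227.7 349.7] [206, 331, 45, 41, 1335] c
[... 691 characters left out ...]
176, 80, 78, 4726] centroid@z [ 0.4656 -0.133 ] circfit [ 0.4656 -0.1348] 0.0474
px [386.3 301.7] [374, 279, 33, 43, 397] centroid@z [ 0.6015 -0.253 ] circfit [ 0.611  -0.2485] 0.0247
px [175.3 304.2] [160, 294, 28, 26, 366] centroid@z [ 0.3249 -0.2564] circfit [ 0.3243 -0.258 ] 0.0154
px [545.5 326.2] [527, 299, 33, 68, 1574] centroid@z [ 0.8209 -0.2918] circfit [ 0.8292 -0.2981] 0.0404
px [163.8 324.1] [158, 315, 13, 21, 124] centroid@z [ 0.3064 -0.287 ] circfit [ 0.3077 -0.2878] 0.0108
px [227.7 349.7] [206, 331, 45, 41, 1334] centroid@z [ 0.39   -0.3285] circfit [ 0.3898 -0.3296] 0.0307
px [529.3 392.8] [521, 384, 18, 19, 183] centroid@z [ 0.8257 -0.4062] circfit [ 0.8239 -0.4057] 0.0139
```

View pics/w2.png

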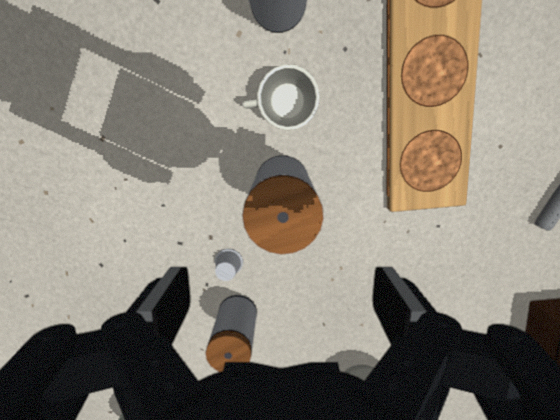

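The wrist view puts the XL lid at (283,215), which is (.465,-.0945). Discs 3 and 4 at (435,70) and (431,160) match the top camera to within 1 mm. Going down.

Request:
step_arm([
  [0.001,0.001,0.015],
  [0.001,0.001,0.04],
  [0.001,0.001,0.065],
  [0.001,0.001,0.09],
  [0.001,0.001,0.11],
  [0.001,0.001,0.127],
  [0.001,0.001,0.138],
  [0.001,0.001,0.145],
  [0.001,0.001,0.145],
  [0.001,0.001,0.145],
], twist=[0,0,0,0,0,0,0,0,0,0], fingers=[1,1,1,1,1,1,1,1,1,1])

```text
t: 2.8
position: [0.4652, -0.0939, 0.0978]
tool_rot: [0.0, 0.707, 0.707, 0.0]
wrist_force: [-0.6, -0.2, 0.1]
finger_gap: 0.995
```

Request:
step_arm([
  [0,0,0],
  [0,0,0],
  [0,0,0],
  [0,0,0],
  [0,0,0],
  [0,0,0],
  [0,0,0],
  [0,0,0],
], twist=[0,0,0,0,0,0,0,0], fingers=[0.6,0.4,0.2,0,-0.5,-1,-1,-1])

```text
t: 3.6
position: [0.4651, -0.0937, 0.0983]
tool_rot: [0.001, 0.707, 0.707, 0.0]
wrist_force: [-3.1, 0.6, 6.2]
finger_gap: 0.741
```

```bash
python3 -c "
from h import *
delta([.465,-.0945,.097],90)
save(cam('side'),'s3.png')"
```

```text
t 3.6 pos [ 0.4651 -0.0937  0.0983] yaw 90.01 tilt 0.07 gap 0.741 F [-3.1  0.6  6.2] delta [-0.0008 -0.0001  0.0013] twist 0.01
```

View pics/s3.png

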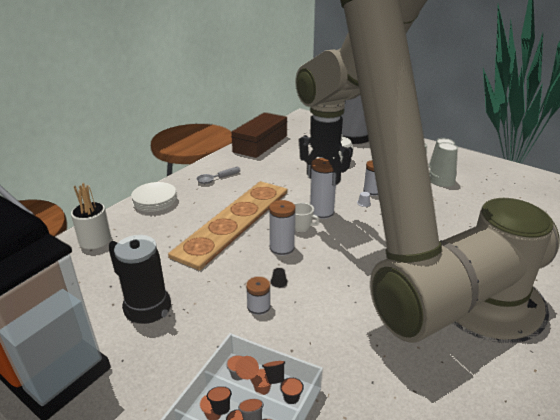

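Request:
step_arm([
  [0,0,-0.01],
  [0,0,-0.03],
  [0,0,-0.055],
  [0.01,0.005,-0.075],
  [0.03,0.014,-0.08],
  [0.055,0.025,-0.08],
  [0.085,0.039,-0.08],
  [0.12,0.056,-0.08],
  [0.155,0.072,-0.08],
  [0.19,0.088,-0.08],
], twist=[0,0,0,0,0,0,0,0,0,0], fingers=[-1,-1,-1,-1,-1,-1,-1,-1,-1,-1])

```text
t: 4.65
position: [0.5532, 0.098, 0.1776]
tool_rot: [-0.0, 0.707, 0.707, -0.0]
wrist_force: [1.6, -0.6, -4.1]
finger_gap: 0.739
```

Request:
step_arm([
  [0.035,0.016,0],
  [0.065,0.03,0],
  [0.09,0.042,0],
  [0.108,0.05,0],
  [0.117,0.054,0],
  [0.119,0.055,0],
  [0.119,0.055,0],
  [0.119,0.055,0],
], twist=[0,0,0,0,0,0,0,0], fingers=[-1,-1,-1,-1,-1,-1,-1,-1])

```text
t: 5.45
position: [0.6078, 0.2144, 0.1775]
tool_rot: [-0.0, 0.707, 0.707, -0.0]
wrist_force: [1.7, 0.3, -4.4]
finger_gap: 0.733
```

```bash
python3 -c "
from h import *
delta([.608,.215,.1145],90)
save(cam('side'),'s4.png')"
```

```text
t 5.45 pos [0.6078 0.2144 0.1775] yaw 89.94 tilt 0.03 gap 0.733 F [ 1.7  0.3 -4.4] delta [0.0006 0.0002 0.063 ] twist -0.06
```

View pics/s4.png

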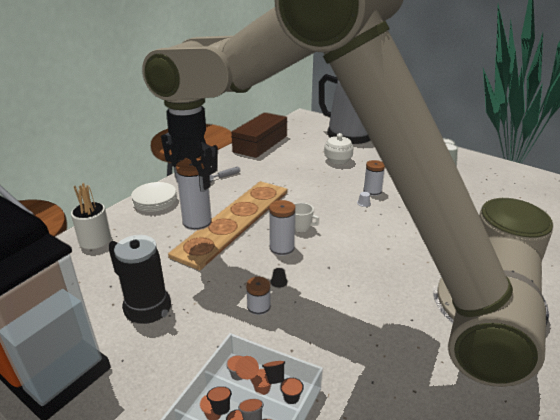

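The canister is held upright at (193,200), above disc 1. Lowering.

Request:
step_arm([
  [0,0,0.01],
  [0,0,0.025],
  [0,0,0.038],
  [0,0,0.048],
  [0.0005,0,0.055],
  [0.0005,0,0.059],
  [0.0005,0,0.061],
  [0.0005,0,0.0625],
  [0.0005,0,0.0625],
  [0.0005,0,0.0625],
], twist=[0,0,0,0,0,0,0,0,0,0], fingers=[-1,-1,-1,-1,-1,-1,-1,-1,-1,-1])

```text
t: 6.5
position: [0.6082, 0.2159, 0.1152]
tool_rot: [0.0, 0.707, 0.707, 0.0]
wrist_force: [0.4, -0.4, -3.9]
finger_gap: 0.734
```

Request:
step_arm([
  [0,0,0.0005],
  [0,0,0.001],
  [0,0,0.0015],
  [0,0,0.0015],
], twist=[0,0,0,0], fingers=[-1,-1,-1,-1])

```text
t: 6.9
position: [0.6081, 0.2159, 0.1134]
tool_rot: [0.0, 0.707, 0.707, 0.0]
wrist_force: [0.6, -0.8, -3.7]
finger_gap: 0.74
```

Request:
step_arm([
  [-0.001,0,0.0005],
  [-0.001,0,0.001],
  [-0.001,0,0.001],
  [-0.001,0,0.001],
], twist=[0,0,0,0], fingers=[-1,-1,-1,-1])

```text
t: 7.3
position: [0.608, 0.2154, 0.1133]
tool_rot: [-0.0, 0.707, 0.707, 0.001]
wrist_force: [-3.3, 3.1, 6.0]
finger_gap: 0.734
```

Request:
step_arm([
  [0,0,0],
  [0,0,0],
  [0,0,0],
  [0,0,0],
  [0,0,0],
  [0,0,-0.01],
  [0,0,-0.035],
  [0,0,-0.07],
  [0,0,-0.11],
  [0,0,-0.14],
], twist=[0,0,0,0,0,0,0,0,0,0], fingers=[0.5,0.6,0.8,1,1,1,1,1,1,1])

```text
t: 8.3
position: [0.6082, 0.2149, 0.2559]
tool_rot: [0.001, 0.707, 0.707, 0.001]
wrist_force: [-0.1, -0.8, -0.3]
finger_gap: 0.998
```

```bash
python3 - <<'E'
from h import *
delta([.460,.0935,.2],90)
c=cam('wrist');save(c,'w5.png')
lids(c,.157,smin=600);print();lids(c,.113,smin=600);print();lids(c,.015,hmax=17,smin=600)
E
```

```text
t 8.3 pos [0.6082 0.2149 0.2559] yaw 90.0 tilt 0.19 gap 0.998 F [-0.1 -0.8 -0.3] delta [-0.1214 -0.1484  0.0554] twist 0.0
px [231.6  12.7] [207, 0, 49, 28, 880] centroid@z [0.5768 0.3529] circfit [0.5768 0.3536] 0.011
px [ 62.5 123.6] [39, 101, 48, 46, 1641] centroid@z [0.4546 0.2844] circfit [0.4545 0.2841] 0.0158
px [281.6 252.7] [239, 136, 87, 239, 11845] centroid@z [0.6091 0.1854] circfit [0.6091 0.1772] 0.0688
px [542.6 256.1] [520, 164, 40, 168, 2340] centroid@z [0.8192 0.1822] circfit [0.8021 0.1833] 0.0462

px [231.6  12.7] [207, 0, 49, 28, 880] centroid@z [0.5708 0.3653] circfit [0.5708 0.3662] 0.0131
px [ 62.5 123.6] [39, 101, 48, 46, 1641] centroid@z [0.4252 0.2836] circfit [0.425  0.2833] 0.0188
px [281.6 252.7] [239, 136, 87, 239, 11845] centroid@z [0.6094 0.1656] circfit [0.6094 0.1558] 0.082
px [542.6 256.1] [520, 164, 40, 168, 2340] centroid@z [0.8599 0.1618] circfit [0.8395 0.1631] 0.055

px [231.2  12.7] [207, 0, 49, 28, 856] centroid@z [0.5572 0.393 ] circfit [0.5576 0.3943] 0.0177
px [ 62.5 123.6] [39, 101, 48, 46, 1641] centroid@z [0.3596 0.2819] circfit [0.3594 0.2814] 0.0255
px [542.6 256.2] [520, 164, 40, 168, 2332] centroid@z [0.9505 0.116 ] circfit [0.9234 0.1181] 0.0746
px [281.8 226.9] [241, 179, 80, 102, 6121] centroid@z [0.6102 0.1569] circfit [0.6105 0.1528] 0.0583
px [292.3 318.1] [262, 296, 58, 45, 1889] centroid@z [0.6248 0.0232] circfit [0.624 0.022] 0.0363
```

View pics/w5.png

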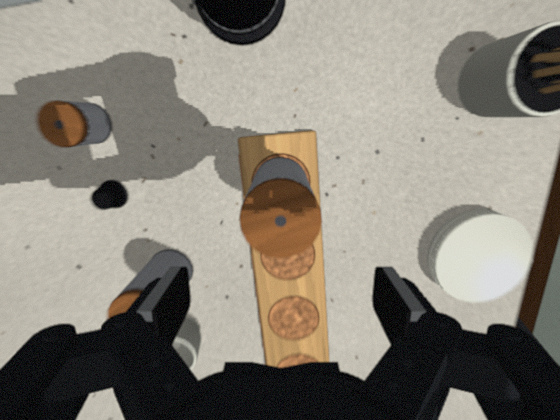

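Request:
step_arm([
  [-0.01,-0.012,0],
  [-0.027,-0.032,0],
  [-0.048,-0.058,0],
  [-0.07,-0.085,0.01],
  [-0.09,-0.11,0.02],
  [-0.106,-0.13,0.035],
  [-0.116,-0.142,0.045],
  [-0.12,-0.147,0.055],
  [-0.1214,-0.1484,0.055],
  [-0.1214,-0.1484,0.055],
], twist=[0,0,0,0,0,0,0,0,0,0], fingers=[1,1,1,1,1,1,1,1,1,1])

```text
t: 9.35
position: [0.4599, 0.0934, 0.198]
tool_rot: [0.0, 0.707, 0.707, 0.0]
wrist_force: [0.2, 0.0, -0.3]
finger_gap: 1.004
```

```bash
python3 - <<'E'
from h import *
delta([.460,.0935,.072],90)
c=cam('wrist');save(c,'w6.png')
lids(c,.113,smin=600);print();lids(c,.015,hmax=17,smin=600)
c=cam('top');save(c,'top6.png');lids(c,.157,smin=200)
E
```

```text
t 9.35 pos [0.4599 0.0934 0.198 ] yaw 89.98 tilt 0.06 gap 1.004 F [ 0.2  0.  -0.3] delta [ 1.00e-04 -1.00e-04  1.26e-01] twist -0.02
px [416.  160.7] [387, 0, 85, 294, 7537] centroid@z [0.5526 0.1387] circfit [0.5911 0.1433] 0.0763
px [534.2  42. ] [504, 0, 56, 90, 4416] centroid@z [0.617  0.2121] circfit [0.618  0.2105] 0.0232
px [437.7 165.7] [401, 129, 80, 77, 4173] centroid@z [0.568  0.1353] circfit [0.5683 0.1344] 0.0251
px [282.3 219.7] [245, 183, 76, 75, 4386] centroid@z [0.461  0.0962] circfit [0.461  0.0951] 0.0277

px [534.3  42. ] [504, 0, 56, 90, 4406] centroid@z [0.6888 0.2327] circfit [0.6903 0.2304] 0.0337
px [389.5 132.3] [387, 18, 9, 248, 962] centroid@z [0.5656 0.1532] circfit [0.636  0.1414] 0.0986
px [437. 166.] [402, 131, 71, 71, 3884] centroid@z [0.6167 0.1206] circfit [0.6167 0.1195] 0.0349
px [282.3 219.7] [245, 183, 76, 75, 4386] centroid@z [0.4616 0.0638] circfit [0.4616 0.0623] 0.0404
px [432.5 252.4] [400, 223, 66, 60, 3027] centroid@z [0.6255 0.0263] circfit [0.6255 0.0252] 0.0349
px [168.3   8.6] [125, 0, 87, 23, 1384] centroid@z [0.9544 0.2839] circfit [0.9781 0.2845] 0.0651
px [434.7   8.9] [390, 0, 91, 24, 1489] centroid@z [ 0.9546 -0.3165] circfit [ 0.9778 -0.3167] 0.0651
px [437.   71.7] [391, 46, 94, 52, 4022] centroid@z [ 0.8102 -0.32  ] circfit [ 0.8107 -0.3197] 0.084
px [154.2  65. ] [146, 56, 19, 19, 241] centroid@z [0.8218 0.3107] circfit [0.8219 0.3103] 0.0195
px [ 39.2 139.9] [5, 58, 68, 128, 4705] centroid@z [0.6475 0.5638] circfit [0.6825 0.573 ] 0.1058
px [263.4 165.9] [181, 144, 160, 45, 5139] centroid@z [0.5952 0.0591] circfit [0.6067 0.0654] 0.1197
px [407.4 255.5] [397, 246, 22, 20, 365] centroid@z [ 0.406  -0.2528] circfit [ 0.4061 -0.2527] 0.0219
px [109.9 306.6] [95, 280, 27, 53, 692] centroid@z [0.2838 0.3845] circfit [0.2845 0.3794] 0.0375
px [ 76.3 310.5] [65, 286, 22, 52, 680] centroid@z [0.2738 0.4578] circfit [0.2739 0.4496] 0.0371
```

View pics/w6.png

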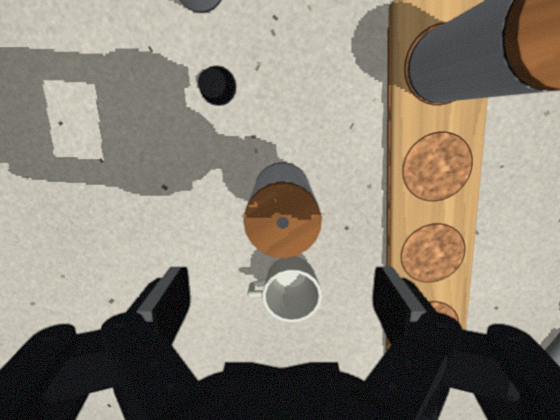

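Canister L is centred under the tool at (282,220), world (.461,.095). Going down to grip it.

Request:
step_arm([
  [0.001,0.001,0.012],
  [0.001,0.001,0.035],
  [0.001,0.001,0.058],
  [0.001,0.001,0.08],
  [0.001,0.001,0.098],
  [0.001,0.001,0.112],
  [0.001,0.001,0.12],
  [0.001,0.001,0.126],
  [0.001,0.001,0.126],
  [0.001,0.001,0.126],
], twist=[0,0,0,0,0,0,0,0,0,0], fingers=[1,1,1,1,1,1,1,1,1,1])

```text
t: 10.45
position: [0.461, 0.0945, 0.0718]
tool_rot: [0.0, 0.707, 0.707, 0.0]
wrist_force: [0.5, -0.5, 0.8]
finger_gap: 1.001
```

Request:
step_arm([
  [0,0,0],
  [0,0,0],
  [0,0,0],
  [0,0,0],
  [0,0,0],
  [0,0,0],
  [0,0,0],
  [0,0,0],
], twist=[0,0,0,0,0,0,0,0], fingers=[0.6,0.4,0.2,0,-0.5,-1,-1,-1])

```text
t: 11.25
position: [0.4609, 0.0945, 0.072]
tool_rot: [0.0, 0.707, 0.707, 0.0]
wrist_force: [-0.0, 0.3, 5.7]
finger_gap: 0.667
```

```bash
python3 -c "
from h import *
delta([.6165,.1197,.13],90)"
```

```text
t 11.25 pos [0.4609 0.0945 0.072 ] yaw 90.0 tilt 0.07 gap 0.667 F [-0.   0.3  5.7] delta [ 0.0252  0.1556 -0.0578] twist -0.0
```

Request:
step_arm([
  [0,0,-0.01],
  [0,0,-0.03],
  [0,0.005,-0.048],
  [0.002,0.02,-0.057],
  [0.007,0.045,-0.058],
  [0.012,0.075,-0.058],
  [0.017,0.105,-0.058],
  [0.021,0.13,-0.058],
  [0.024,0.147,-0.058],
  [0.025,0.155,-0.058],
], twist=[0,0,0,0,0,0,0,0,0,0], fingers=[-1,-1,-1,-1,-1,-1,-1,-1,-1,-1])

```text
t: 12.25
position: [0.6165, 0.1196, 0.1294]
tool_rot: [-0.0, 0.707, 0.707, 0.0]
wrist_force: [0.4, 0.1, -2.0]
finger_gap: 0.664
```

Request:
step_arm([
  [0,0.0005,0],
  [0,0.0005,0],
  [0,0.0005,0.008],
  [0,0.0005,0.02],
  [0,0.0005,0.03],
  [0,0.0005,0.037],
  [0,0.0005,0.04],
  [0,0.0005,0.041],
  [0,0.0005,0.041],
  [0,0.0005,0.041],
], twist=[0,0,0,0,0,0,0,0,0,0], fingers=[-1,-1,-1,-1,-1,-1,-1,-1,-1,-1])

```text
t: 13.25
position: [0.6163, 0.1195, 0.0887]
tool_rot: [0.0, 0.707, 0.707, 0.0]
wrist_force: [0.7, 0.5, -2.3]
finger_gap: 0.667
```

```bash
python3 -c "
from h import *
delta([.6165,.1197,.087],90)
save(cam('side'),'s7.png')"
```

```text
t 13.25 pos [0.6163 0.1195 0.0887] yaw 90.0 tilt 0.04 gap 0.667 F [ 0.7  0.5 -2.3] delta [0.0002 0.0002 0.0017] twist -0.0
```

View pics/s7.png

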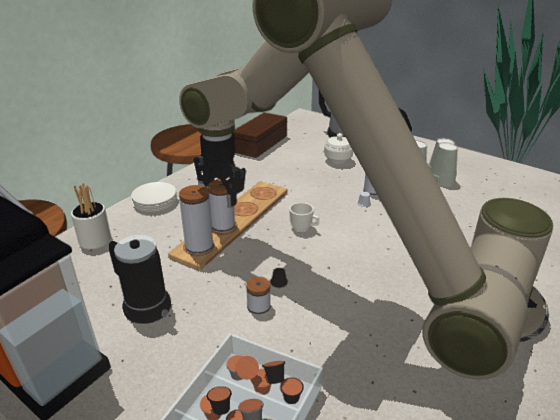

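XL stands at (197,220), and L is just above disc 2 beside it. Setting L down.

Request:
step_arm([
  [0,0,0.0005],
  [0,0,0.001],
  [0,0,0.0015],
  [0,0,0.002],
  [0,0,0.002],
], twist=[0,0,0,0,0], fingers=[-1,-1,-1,-1,-1])

```text
t: 13.8
position: [0.6162, 0.1195, 0.0871]
tool_rot: [0.0, 0.707, 0.707, 0.0]
wrist_force: [-3.4, 0.7, 3.9]
finger_gap: 0.667
```

Request:
step_arm([
  [0,0,0],
  [0,0,0],
  [0,0,0],
  [0,0,0],
  [0,0,0],
  [0,0,-0.01],
  [0,0,-0.035],
  [0,0,-0.07],
  [0,0,-0.11],
  [0,0,-0.14],
], twist=[0,0,0,0,0,0,0,0,0,0], fingers=[0.4,0.5,0.7,1,1,1,1,1,1,1])

```text
t: 14.8
position: [0.6163, 0.1195, 0.2298]
tool_rot: [0.001, 0.707, 0.707, 0.001]
wrist_force: [0.3, 0.0, -0.7]
finger_gap: 1.001
```

```bash
python3 -c "
from h import *
delta([.4031,-.2743,.18],90)
save(cam('wrist'),'w8.png')"
```

```text
t 14.8 pos [0.6163 0.1195 0.2298] yaw 90.0 tilt 0.18 gap 1.001 F [ 0.3  0.  -0.7] delta [-0.3938 -0.2134  0.0491] twist 0.0
```

View pics/w8.png

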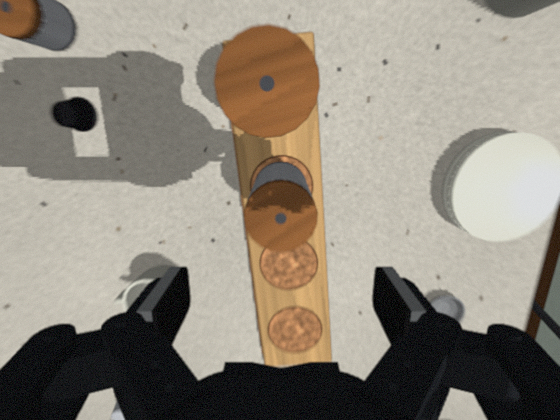

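L stands on disc 2 at (281,215), and XL is at (267,80). M is next.

Request:
step_arm([
  [-0.015,-0.008,0],
  [-0.045,-0.024,0],
  [-0.08,-0.043,0],
  [-0.12,-0.065,0],
  [-0.16,-0.087,0],
  [-0.2,-0.108,0],
  [-0.24,-0.13,0.01],
  [-0.28,-0.152,0.02],
  [-0.315,-0.171,0.03],
  [-0.345,-0.187,0.04],
], twist=[0,0,0,0,0,0,0,0,0,0], fingers=[1,1,1,1,1,1,1,1,1,1])

```text
t: 15.85
position: [0.428, -0.2272, 0.1866]
tool_rot: [0.001, 0.707, 0.707, -0.0]
wrist_force: [0.5, -0.3, 0.0]
finger_gap: 0.999
```

Request:
step_arm([
  [-0.025,-0.014,0.005],
  [-0.04,-0.022,0.01],
  [-0.0475,-0.026,0.01],
  [-0.049,-0.0264,0.01],
  [-0.049,-0.0264,0.01],
  [-0.049,-0.0264,0.01],
], twist=[0,0,0,0,0,0], fingers=[1,1,1,1,1,1])

```text
t: 16.45
position: [0.4032, -0.2738, 0.1767]
tool_rot: [0.0, 0.707, 0.707, 0.0]
wrist_force: [-0.1, 0.2, 0.1]
finger_gap: 1.004
```

```bash
python3 - <<'E'
from h import *
delta([.4031,-.2743,.052],90)
c=cam('wrist');save(c,'w9.png')
lids(c,.086,smin=600)
E
```

```text
t 16.45 pos [ 0.4032 -0.2738  0.1767] yaw 90.06 tilt 0.03 gap 1.004 F [-0.1  0.2  0.1] delta [-4.000e-04 -1.000e-04  1.247e-01] twist 0.06
px [530.   14.4] [502, 0, 58, 34, 1371] centroid@z [ 0.5579 -0.1384] circfit [ 0.5588 -0.1389] 0.0136
px [281.6 220.4] [249, 188, 66, 66, 3292] centroid@z [ 0.4038 -0.2735] circfit [ 0.4038 -0.2744] 0.0247
px [173. 312.] [155, 283, 33, 54, 718] centroid@z [ 0.3152 -0.3525] circfit [ 0.3149 -0.3509] 0.0166
```

View pics/w9.png

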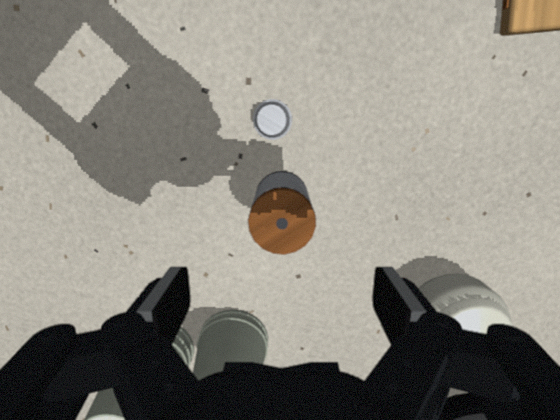

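```bash
python3 - <<'E'
from h import *
P=np.load('top0.npz')['P']
z=P[:,:,2]
m=(z>.02)&(P[:,:,1]<-.3)&(P[:,:,1]>-.5)&(P[:,:,0]<.46)&(P[:,:,0]>.25)
Q=P[m];print(len(Q),Q.min(0),Q.max(0));d=np.hypot(Q[:,0]-.4035,Q[:,1]+.274);i=np.argsort(d)[:5];print(d[i],Q[i])
E
```

```text
2088 [ 0.25003275 -0.48858614  0.02012677] [ 0.40442005 -0.30023163  0.11580872]
[0.02626007 0.02750856 0.14277208 0.14327504 0.14370311] [[ 0.40227813 -0.30023163  0.08615828]
 [ 0.40442005 -0.30149317  0.08231638]
 [ 0.35761235 -0.40919686  0.0258107 ]
 [ 0.3597948  -0.4104463   0.02288641]
 [ 0.36021361 -0.41102873  0.02730469]]
```

Nothing stands within 100 mm on that side, so I can go down.

Request:
step_arm([
  [0,0,0.012],
  [0,0,0.035],
  [0,0,0.058],
  [0,0,0.08],
  [0,0,0.098],
  [0,0,0.112],
  [0,0,0.12],
  [0,0,0.124],
  [0,0,0.124],
  [0,0,0.124],
], twist=[0,0,0,0,0,0,0,0,0,0], fingers=[1,1,1,1,1,1,1,1,1,1])

```text
t: 17.5
position: [0.403, -0.2746, 0.0529]
tool_rot: [0.001, 0.707, 0.707, -0.0]
wrist_force: [0.2, 0.3, 0.0]
finger_gap: 0.998
```

Request:
step_arm([
  [0,0,0],
  [0,0,0],
  [0,0,0],
  [0,0,0],
  [0,0,0],
  [0,0,0],
  [0,0,0],
  [0,0,0],
  [0,0,0],
], twist=[0,0,0,0,0,0,0,0,0], fingers=[0.6,0.4,0.2,0,-0.3,-0.6,-1,-1,-1])

```text
t: 18.4
position: [0.403, -0.2747, 0.0529]
tool_rot: [0.001, 0.707, 0.707, -0.0]
wrist_force: [-0.0, 0.9, 6.0]
finger_gap: 0.597
```

```bash
python3 -c "
from h import *
delta([.625,.0252,.13],90)"
```

```text
t 18.4 pos [ 0.403  -0.2747  0.0529] yaw 90.0 tilt 0.06 gap 0.597 F [-0.   0.9  6. ] delta [ 0.2998  0.2221 -0.0772] twist -0.0
```

Request:
step_arm([
  [0,0,-0.01],
  [0,0,-0.03],
  [0.005,0.004,-0.05],
  [0.02,0.015,-0.065],
  [0.045,0.033,-0.067],
  [0.08,0.059,-0.067],
  [0.115,0.085,-0.067],
  [0.15,0.111,-0.067],
  [0.185,0.137,-0.067],
  [0.22,0.163,-0.067],
], twist=[0,0,0,0,0,0,0,0,0,0], fingers=[-1,-1,-1,-1,-1,-1,-1,-1,-1,-1])

```text
t: 19.4
position: [0.5664, -0.0528, 0.1198]
tool_rot: [-0.0, 0.707, 0.707, -0.0]
wrist_force: [0.6, -1.2, -1.9]
finger_gap: 0.594
```

Request:
step_arm([
  [0.03,0.022,0],
  [0.055,0.041,0],
  [0.07,0.052,0],
  [0.078,0.058,0],
  [0.08,0.059,0],
  [0.08,0.059,0],
  [0.08,0.059,0],
], twist=[0,0,0,0,0,0,0], fingers=[-1,-1,-1,-1,-1,-1,-1])

```text
t: 20.1
position: [0.6243, 0.0246, 0.1194]
tool_rot: [-0.0, 0.708, 0.707, -0.0]
wrist_force: [0.1, -0.5, -1.5]
finger_gap: 0.597
```

```bash
python3 -c "
from h import *
delta([.625,.0252,.0695],90)
save(cam('side'),'s10.png')"
```

```text
t 20.1 pos [0.6243 0.0246 0.1194] yaw 89.94 tilt 0.03 gap 0.597 F [ 0.1 -0.5 -1.5] delta [0.0006 0.0007 0.0499] twist -0.06
```

View pics/s10.png

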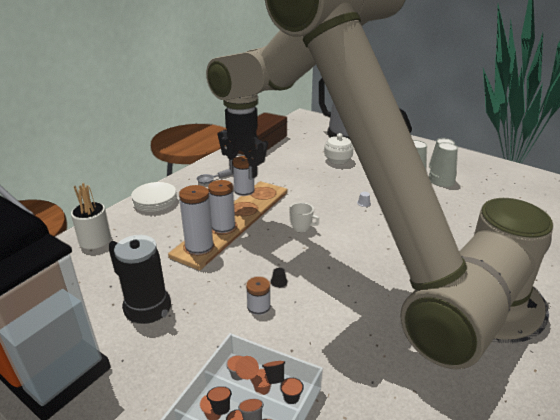

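M is held over disc 3 at (243,175).

Request:
step_arm([
  [0.0005,0.0005,0.01],
  [0.0005,0.0005,0.022],
  [0.0005,0.0005,0.034],
  [0.0005,0.0005,0.042],
  [0.0005,0.0005,0.047],
  [0.0005,0.0005,0.0485],
  [0.0005,0.0005,0.049],
  [0.0005,0.0005,0.05],
  [0.0005,0.0005,0.051],
  [0.0005,0.0005,0.0515],
], twist=[0,0,0,0,0,0,0,0,0,0], fingers=[-1,-1,-1,-1,-1,-1,-1,-1,-1,-1])

```text
t: 21.15
position: [0.6253, 0.026, 0.068]
tool_rot: [0.0, 0.707, 0.707, 0.0]
wrist_force: [0.1, 0.1, 1.9]
finger_gap: 0.601
```

Request:
step_arm([
  [0,0,0],
  [0,0,0.0005],
  [0,0,0.0005],
], twist=[0,0,0], fingers=[-1,-1,-1])

```text
t: 21.45
position: [0.6253, 0.026, 0.068]
tool_rot: [0.0, 0.707, 0.707, 0.0]
wrist_force: [-1.9, -0.6, 4.8]
finger_gap: 0.599
```

Contact. Release and rise.

Request:
step_arm([
  [0,0,0],
  [0,0,0],
  [0,0,0],
  [0,0,0],
  [0,0,0],
  [0,0,-0.01],
  [0,0,-0.035],
  [0,0,-0.07],
  [0,0,-0.11],
  [0,0,-0.15],
], twist=[0,0,0,0,0,0,0,0,0,0], fingers=[0.3,0.45,0.7,1,1,1,1,1,1,1])

```text
t: 22.45
position: [0.625, 0.026, 0.2197]
tool_rot: [0.0, 0.707, 0.707, 0.0]
wrist_force: [0.4, 0.9, 0.9]
finger_gap: 0.996
```

```bash
python3 -c "
from h import *
delta([.3865,.2823,.22],90)
save(cam('wrist'),'w11.png')"
```

```text
t 22.45 pos [0.625  0.026  0.2197] yaw 90.0 tilt 0.03 gap 0.996 F [0.4 0.9 0.9] delta [ 0.2563 -0.2385 -0.0004] twist -0.0
```

View pics/w11.png

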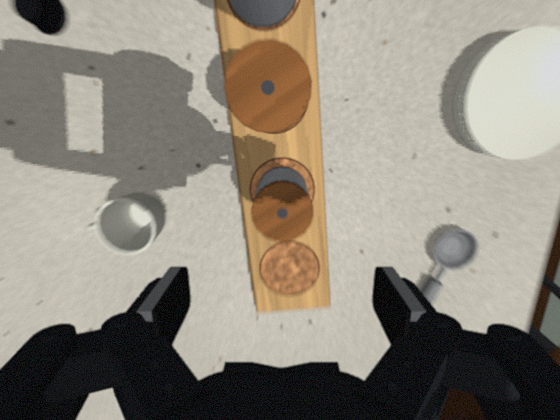

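M stands on disc 3 at (282,210). Now S.

Request:
step_arm([
  [0.01,-0.01,0],
  [0.03,-0.028,0],
  [0.06,-0.056,0],
  [0.095,-0.088,0],
  [0.13,-0.121,0],
  [0.165,-0.154,0.01],
  [0.197,-0.183,0.03],
  [0.222,-0.207,0.045],
  [0.24,-0.223,0.06],
  [0.25,-0.233,0.065],
], twist=[0,0,0,0,0,0,0,0,0,0], fingers=[1,1,1,1,1,1,1,1,1,1])

```text
t: 23.5
position: [0.3906, 0.2769, 0.1518]
tool_rot: [-0.0, 0.707, 0.708, -0.001]
wrist_force: [0.2, -0.1, -0.5]
finger_gap: 1.001
```

Request:
step_arm([
  [0.005,-0.0045,0.005],
  [0.006,-0.0055,0.005],
  [0.006,-0.0055,0.005],
  [0.006,-0.0055,0.005],
], twist=[0,0,0,0], fingers=[1,1,1,1])

```text
t: 23.9
position: [0.3877, 0.2815, 0.1478]
tool_rot: [0.0, 0.707, 0.707, 0.0]
wrist_force: [0.1, 0.2, 0.4]
finger_gap: 1.004
```

```bash
python3 - <<'E'
from h import *
delta([.3865,.2823,.028],90)
c=cam('wrist');save(c,'w12.png')
lids(c,.060,smin=600)
E
```

```text
t 23.9 pos [0.3877 0.2815 0.1478] yaw 89.94 tilt 0.07 gap 1.004 F [0.1 0.2 0.4] delta [ 0.0007 -0.0013  0.1198] twist -0.06
px [59.6 14.1] [0, 0, 132, 36, 3507] centroid@z [0.2523 0.416 ] circfit [0.2551 0.4229] 0.027
px [522.3  42.4] [480, 0, 80, 92, 5252] centroid@z [0.5395 0.4004] circfit [0.5403 0.3995] 0.025
px [279.5 217.4] [251, 188, 59, 59, 2637] centroid@z [0.3868 0.2851] circfit [0.3868 0.2844] 0.0218
px [489.7 262.9] [456, 210, 104, 125, 4574] centroid@z [0.5481 0.2483] circfit [0.5609 0.2401] 0.0425
px [463.7 407. ] [448, 388, 37, 32, 789] centroid@z [0.5528 0.1052] circfit [0.5521 0.1064] 0.0166
```

View pics/w12.png

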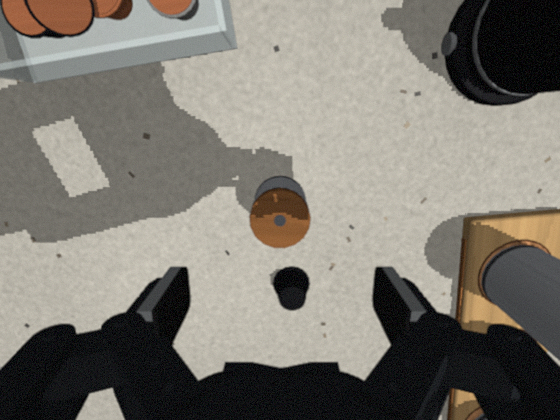

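Request:
step_arm([
  [0.002,-0.001,0.012],
  [0.002,-0.001,0.035],
  [0.002,-0.001,0.058],
  [0.002,-0.001,0.08],
  [0.002,-0.001,0.098],
  [0.002,-0.001,0.108],
  [0.002,-0.001,0.115],
  [0.002,-0.001,0.119],
  [0.002,-0.001,0.119],
  [0.002,-0.001,0.119],
], twist=[0,0,0,0,0,0,0,0,0,0], fingers=[1,1,1,1,1,1,1,1,1,1])

```text
t: 24.95
position: [0.386, 0.2841, 0.0288]
tool_rot: [0.0, 0.707, 0.707, 0.0]
wrist_force: [-1.5, 1.5, 0.4]
finger_gap: 1.001
```

Request:
step_arm([
  [0,0,0],
  [0,0,0],
  [0,0,0],
  [0,0,0],
  [0,0,0],
  [0,0,0],
  [0,0,0],
  [0,0,0],
  [0,0,0],
  [0,0,0],
], twist=[0,0,0,0,0,0,0,0,0,0], fingers=[0.6,0.4,0.2,0,-0.2,-0.4,-0.7,-1,-1,-1])

```text
t: 25.95
position: [0.3859, 0.2841, 0.0288]
tool_rot: [0.0, 0.707, 0.707, 0.0]
wrist_force: [-1.5, -1.2, 5.4]
finger_gap: 0.526
```

```bash
python3 -c "
from h import *
delta([.6334,-.0697,.23],90)"
```

```text
t 25.95 pos [0.3859 0.2841 0.0288] yaw 90.0 tilt 0.04 gap 0.526 F [-1.5 -1.2  5.4] delta [-0.3537  0.2476 -0.2011] twist 0.0
```

Request:
step_arm([
  [0,0,-0.01],
  [0,0,-0.03],
  [0,0,-0.06],
  [0,0,-0.1],
  [0,0,-0.14],
  [-0.01,0.007,-0.17],
  [-0.03,0.021,-0.19],
  [-0.06,0.042,-0.2],
  [-0.095,0.067,-0.2],
  [-0.13,0.091,-0.2],
], twist=[0,0,0,0,0,0,0,0,0,0], fingers=[-1,-1,-1,-1,-1,-1,-1,-1,-1,-1])

```text
t: 26.95
position: [0.4772, 0.1527, 0.2294]
tool_rot: [0.0, 0.707, 0.707, 0.0]
wrist_force: [-0.1, 1.0, -0.4]
finger_gap: 0.528
```

Request:
step_arm([
  [-0.035,0.024,0],
  [-0.07,0.049,0],
  [-0.105,0.0735,0],
  [-0.14,0.098,0],
  [-0.17,0.119,0],
  [-0.195,0.1365,0],
  [-0.212,0.148,0],
  [-0.221,0.155,0],
  [-0.2237,0.1566,0],
  [-0.2237,0.1566,0],
], twist=[0,0,0,0,0,0,0,0,0,0], fingers=[-1,-1,-1,-1,-1,-1,-1,-1,-1,-1])

```text
t: 27.95
position: [0.6331, -0.0693, 0.2284]
tool_rot: [-0.0, 0.707, 0.707, -0.0]
wrist_force: [0.1, -0.1, -1.3]
finger_gap: 0.527
```

```bash
python3 -c "
from h import *
delta([.6334,-.0697,.044],90)
save(cam('side'),'s13.png')"
```

```text
t 27.95 pos [ 0.6331 -0.0693  0.2284] yaw 90.01 tilt 0.02 gap 0.527 F [ 0.1 -0.1 -1.3] delta [-0.0005  0.0004  0.1844] twist 0.01
```

View pics/s13.png

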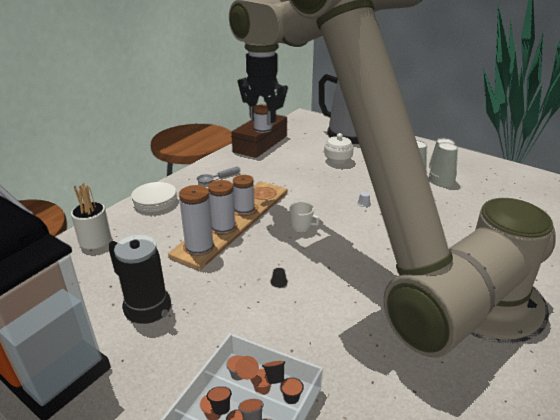

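S is held at (262,120) above disc 4.

Request:
step_arm([
  [0,0.0004,0.015],
  [0,0.0004,0.04],
  [0,0.0004,0.07],
  [0,0.0004,0.1],
  [0,0.0004,0.13],
  [0,0.0004,0.153],
  [0,0.0004,0.17],
  [0,0.0004,0.179],
  [0,0.0004,0.182],
  [0,0.0004,0.182],
], twist=[0,0,0,0,0,0,0,0,0,0], fingers=[-1,-1,-1,-1,-1,-1,-1,-1,-1,-1])

```text
t: 29.0
position: [0.6339, -0.0694, 0.0469]
tool_rot: [0.0, 0.707, 0.707, 0.0]
wrist_force: [0.3, 1.7, -1.1]
finger_gap: 0.521
```

Request:
step_arm([
  [0,0,0],
  [0,0,0.0005],
  [0,0,0.001],
  [0,0,0.0015],
  [0,0,0.002],
  [0,0,0.002],
], twist=[0,0,0,0,0,0], fingers=[-1,-1,-1,-1,-1,-1])

```text
t: 29.6
position: [0.6337, -0.0697, 0.0443]
tool_rot: [-0.0, 0.707, 0.707, -0.0]
wrist_force: [0.1, -0.7, -1.2]
finger_gap: 0.523
```

Request:
step_arm([
  [0,0,0.0005],
  [0,0,0.001],
  [0,0,0.001],
  [0,0,0.001],
], twist=[0,0,0,0], fingers=[-1,-1,-1,-1])

```text
t: 30.0
position: [0.6338, -0.0698, 0.0438]
tool_rot: [0.0, 0.707, 0.707, 0.0]
wrist_force: [-2.7, -0.2, 4.9]
finger_gap: 0.527
```

Request:
step_arm([
  [0,0,0],
  [0,0,0],
  [0,0,0],
  [0,0,0],
  [0,0,0],
  [0,0,-0.01],
  [0,0,-0.035],
  [0,0,-0.07],
  [0,0,-0.11],
  [0,0,-0.15],
], twist=[0,0,0,0,0,0,0,0,0,0], fingers=[0.15,0.3,0.6,1,1,1,1,1,1,1])

```text
t: 31.0
position: [0.6335, -0.0696, 0.1957]
tool_rot: [0.0, 0.707, 0.707, 0.0]
wrist_force: [0.2, 0.3, 0.3]
finger_gap: 0.999
```

Request:
step_arm([
  [-0.02,-0.01,-0.02],
  [-0.05,-0.03,-0.05],
  [-0.09,-0.06,-0.07],
  [-0.13,-0.1,-0.07],
  [-0.17,-0.14,-0.07],
  [-0.21,-0.18,-0.07],
  [-0.24,-0.21,-0.07],
  [-0.25,-0.22,-0.07],
  [-0.25,-0.22,-0.07],
  [-0.25,-0.22,-0.07],
], twist=[0,0,0,0,0,0,0,0,0,0], fingers=[1,1,1,1,1,1,1,1,1,1])

```text
t: 32.0
position: [0.4135, -0.3198, 0.264]
tool_rot: [0.0, 0.708, 0.707, 0.0]
wrist_force: [1.2, 0.5, 0.1]
finger_gap: 1.0
```

```bash
python3 - <<'E'
from h import *
delta([.6334,-.0697,.044],90)
c=cam('top');P=cloud(c);save(c,'top14.png');z=P[:,:,2]
tg=[(.608,.2143,.157),(.6166,.1197,.128),(.625,.0251,.101),(.6335,-.0696,.075)]
for x,y,h in tg:
    m=(abs(z-h)<.006)&(np.hypot(P[:,:,0]-x,P[:,:,1]-y)<.05)
    Q=P[m];(a,b),r=cv2.minEnclosingCircle(Q[:,:2].astype(np.float32))
    print((x,y),'mean',Q.mean(0).round(4),'circ',np.round((a,b,r),4),'err mm',np.round(1000*np.hypot(Q[:,0].mean()-x,Q[:,1].mean()-y),1))
Q0=np.load('top0.npz')['P']
for A in(Q0,P):
    m=(A[:,:,2]>.045)&(A[:,:,2]<.06)&(np.hypot(A[:,:,0]-.469,A[:,:,1])<.045);print('cup rim',A[m].mean(0).round(4),m.sum())
save(cam('side'),'s14.png')
E
```

```text
t 32.0 pos [ 0.4135 -0.3198  0.264 ] yaw 89.93 tilt 0.05 gap 1.0 F [1.2 0.5 0.1] delta [0.2505 0.2194 0.2201] twist -0.07
(0.608, 0.2143) mean [0.6069 0.213  0.1572] circ [0.6069 0.214  0.0324] err mm 1.7
(0.6166, 0.1197) mean [0.6151 0.1192 0.1283] circ [0.6155 0.1197 0.029 ] err mm 1.6
(0.625, 0.0251) mean [0.6248 0.0255 0.1014] circ [0.6254 0.0256 0.0261] err mm 0.5
(0.6335, -0.0696) mean [ 0.6326 -0.0698  0.075 ] circ [ 0.6332 -0.0699  0.023 ] err mm 0.9
cup rim [ 0.4682 -0.0032  0.0543] 140
cup rim [ 0.4676 -0.0025  0.0541] 140
```

View pics/top14.png

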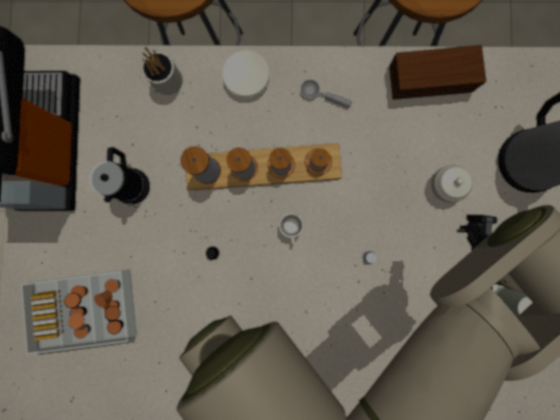

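View pics/s14.png

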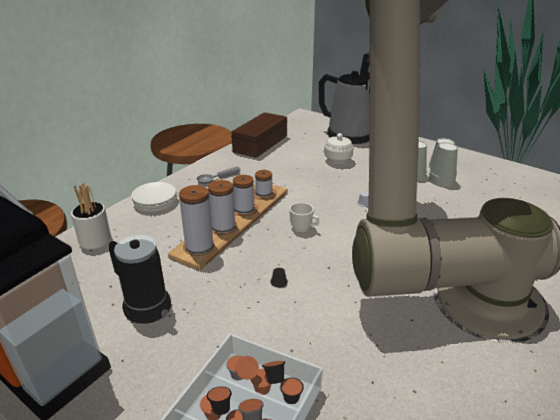

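The four canisters stand on the board at (195,160), (240,160), (280,160) and (319,160) in the top view, tallest by the frother. The cup hasn't moved from (290,226), and the arm is clear. Handing in.

```bash
python3 -c "
from h import *
print(env.finish_job())"
```

```text
the job is handed in; nothing more can be done
None
```

I stood the four canisters on the cork discs in height order, tallest on disc 1 (the frother is on the left, +y) down to the shortest on disc 4. The job was handed in at about 32 s of the 115 s allowed.

- **Canister positions:** the last top-camera check put every lid centre within 2 mm of its disc centre, against the 12 mm limit. The lid heights matched canisters standing on the board, and the pictures show all four upright.
- **Cup:** its rim measured within 1 mm of where it started.
- **Arm:** the gripper was open and well clear of everything, and the wrist forces I read stayed below 8 N.
- **Disagreements:** none of the checks failed. The top and wrist cameras differed by only 1–2 mm, which is within their calibration. `finish_job` gives no verdict, so I can't confirm how it was judged.

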